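# Tip the grinding balls into the narrow-necked flask

### The job

Pick up the spouted scoop that carries four steel grinding balls, keep it level, and rest its spout gently just inside the narrow mouth of the steel flask on the sprung stand, so that you feel the rim take the spout. Only then tilt the scoop, with the spout staying in the mouth, until all four balls have run into the flask. Finally stand the empty scoop upright on the bench and let go; leave the open beaker alone.

Things in the scene. Friction and masses are not known exactly. Their poses are not given: they have to be found in the camera images.
- scoop: Aluminium ball scoop, 151 long (x -64 to 87), 44 wide, 83 high (mm), 130 to 210 g empty, standing on its flat foot. Origin: underside of the foot; z up, x along the open channel toward the spout (nose), y to its left. Channel 19 mm wide inside, floor at z = 24, then a 17 degree climb to a crest at x = 46, z = 32. Level within 10 degrees the balls stay; nose down about 40 degrees they run out.
- grip (a point): Where to grip the scoop: in its black bar, 12 mm thick (along scoop y) with flat upright sides, which lies above the channel from x -64 to 18, z 53 to 83 mm of the scoop, carried by a post at the rear. This point: x = -8, y = 0, z = 68 mm of the scoop. Loaded, the scoop balances near x = 0.
- lip (a point): Middle of the spout's tip: x = 86, y = 0, z = 5.5 mm of the scoop. From the crest (x = 46, z = 32) the spout runs straight down to it at 30 degrees; it is 24 mm wide outside, its floor 3 mm thick, its walls 14 mm high. With this point on the axis of the mouth and the scoop level, the underside of the spout meets the rim about 14 mm behind the tip.
- stand: Fixed round stand (grey foot 90 mm across) carrying a steel flask on a sprung pan. Origin: middle of the foot's underside on the bench, on the flask's upright axis. The pan yields straight down against a spring of about 700 N/m, at most 10 mm, then meets its stop. Inner floor of the flask 34 to 64 mm above the bench; flask body 76 mm across. The flask stays on the stand.
- mouth_mid (a point): On the axis of the flask's mouth, fixed to the foot, 133 mm above the bench. Mouth round, 36 mm inside, neck 43 mm outside and 26 mm long. The flask's height was set by hand and is not reported: the true flat rim is anywhere from 15 mm below to 15 mm above this point and has to be found by touch.
- beaker: Open straight-walled glass beaker, 52 mm across, 70 mm high, loose: not to be used or disturbed. Origin: middle of its underside.
- ball_1: Steel grinding ball, 16 mm across, 17 g, lying in the scoop's channel at the start. Origin: its centre.
- ball_2: Steel grinding ball, 16 mm across, 17 g, lying in the scoop's channel at the start. Origin: its centre.
- ball_3: Steel grinding ball, 16 mm across, 17 g, lying in the scoop's channel at the start. Origin: its centre.
- ball_4: Steel grinding ball, 16 mm across, 17 g, lying in the scoop's channel at the start. Origin: its centre.

How it is judged:
By the outcome, as a careful person would: the job done as asked, in the order asked, and still so for the second after the job is handed in, with the robot touching nothing.
It also fails if it takes over 59 s, if anything falls off the work surface, if the arm or the gripper's body presses on something with over 40 N, if the wrist force passes 120 N, or if a joint passes its speed limit or range.

### The arm

A 6-joint arm with a two-finger parallel gripper is mounted at the origin on a cart in front of the work surface, level with it; the furniture and walls round the work are solid. World frame = base frame: x ahead of the robot, y to its left, z up, the work surface at z = 0. Lengths are in m, angles in rad, forces in N, time in s.
With the tool pointing down it reaches from about 0.225 to 0.725 m from the base axis. Payload 3.1 kg.
Tool frame: the origin (TCP) lies midway between the tips of the shut fingers; the grasp point (between the pads) lies 19 mm behind it; z points along the fingers, y is the line along which they close (so a half turn about z gives the same grasp; the last joint's range is limited). The gripper opens to 85 mm and grips with 20 to 120 N. Pads are 22 mm wide; open, the fingers measure 114 mm over their backs; the gripper's body (76 mm by 85 mm) begins 54 mm behind the grasp point. The pads swing forward as they close: fully open they stand 13 mm farther back than shut.
Start: joints at [1.126, 0.048, 0.099, 1.622, 0, 1.443], TCP at [0.164, 0.499, 0.231] pointing down, gripper open.
Joint ranges: [-2.91, 2.91], [-0.99, 1.94], [-1.21, 1.42], [-2.12, 2.29], [-1.49, 1.47], [-3.14, 3.14]. Speed limits (rad/s): [2.79, 2.79, 3.14, 3.14, 3.14, 3.14].

### API

Orientations are given as [roll, pitch, yaw] about the fixed x, y, z axes, in that order (R = Rz(yaw) Ry(pitch) Rx(roll)).
In Python, from bench import env, snapshot, get_calibration, ticket gives the robot as it stands. The module is installed in compiled form; this text tells all that it offers.
- The arm moves only by the tool move_arm, never from a script. Its arguments are lists of equal length, an entry for each row: "offset": the shift along the tool's x, y, z each as a share of 15 cm, from -1 to 1, a list of three; "turn": the turn about the tool's z as a share of 45 degrees, from -1 to 1; "gripper": the opening, from -1 (shut) to 1 (fully open). A call has 1 to 20 rows; each row is the pose to reach, as a shift and turn from the pose commanded when the call began, along the tool's axes at that moment; what a row does not reach only later rows make up. A row lasts 1/10 s, in which the tool goes at most 50 mm and 8.59 degrees, less where a joint would pass 70% of its speed; a pose out of reach is approached as far as the arm can. A call with a number of a shift or a turn outside -1 to 1 is refused whole. A call with a gripper value outside its range is refused whole. The fingers move at their own pace and stop on an object; "grip_force" is the grip in N (left out, the last holds). Time passes only in rows, so rows that repeat a pose let the fingers close. It gives the time, the measured TCP pose, the force, the opening and the grip force at its end, in the units of the state.
- env.sense(): the state, without advancing time (a new reading comes with each control period).
- snapshot(name): name is "scene" or "top"; returns (picture, depth): 420x560x3 uint8, red, green, blue; 420x560 float32, m along the optical axis (not along the pixel's ray), 0 where there is no reading.
- get_calibration(name): a dict with "camera_matrix" (3x3 intrinsics, pixels), "camera_from_world" (4x4, takes a point from world to camera coordinates). Camera axes: x right, y down, z forward; pixel columns grow to the right and rows downward; lengths in m; the calibration is good to about 2 mm. A picture is of the moment at which its call begins. get_calibration takes no time and is no camera call.
- ticket.close_job(): hands the job in; it is judged then, once.
The state is a dict: "clock": time; "joints": joint angles; "joint_velocities": joint speeds; "effort": joint torques, N m; "eef_pos": TCP position; "ee_rot": TCP orientation; "wrist_force": force on the tool from outside, world axes, zero at the start; "wrist_torque": the same for the moment, N m; "width": finger opening in m; "finger_force": force on a finger pad.
Only numpy, scipy, OpenCV 4.12 (cv2) and the standard library are available. Lean on these libraries where they do the work, as an engineer would, in place of code of your own. Each camera call takes 0.05 s, during which the arm holds its last target. There are 200 camera calls.

## Working session

There is one attempt and no reset: what is moved stays moved. The work goes in short steps, Python scripts to look and compute and a tool call to move; the robot and the scene stay as the last step left them, time stands still between calls to the robot, and variables do not carry over. Pictures are saved under pics/ and viewed, at most 10 in all, crops included, and the job is handed in when it is done.

Besides the shell and the picture viewer there is one more tool, called after "Request:" as a command line: name --pt "numbers of a row" for each row, then --argument value for the rest. move_arm: Moves the arm, as the interface text tells. Shift numbers are shares of 15 cm and turn numbers shares of 45 degrees, none past 1 either way. Its arguments: {"type":"object","properties":{"offset":{"type":"array","items":{"type":"array","items":{"type":"number","minimum":-1,"maximum":1}}},"turn":{"type":"array","items":{"type":"number","minimum":-1,"maximum":1}},"gripper":{"type":"array","items":{"type":"number"}},"grip_force":{"type":"number"}},"required":["offset","turn","gripper"]}

```bash
mkdir -p pics; ls; python3 - <<'E'
from bench import env,snapshot,get_calibration
import cv2,numpy as np
s=env.sense();print(s)
for n in("scene","top"):
    p,d=snapshot(n);cv2.imwrite(f"pics/{n}1.png",p[:,:,::-1]);np.save(f"{n}1.npy",d)
    c=get_calibration(n);print(n,c)
E
```

```text
pics
{'clock': 0.0, 'joints': array([ 1.12619830e+00,  4.87226184e-02,  9.75832612e-02,  1.62202238e+00,
       -1.41248802e-05,  1.44301395e+00]), 'joint_velocities': array([ 1.26437654e-03, -1.46880847e-03,  1.23709582e-04,  9.75726632e-05,
        2.87384962e-04,  2.09190000e-03]), 'effort': array([ 2.62905967e-03, -3.38785458e+01,  3.20012856e+01,  2.04326527e-02,
        2.24401686e-05, -2.10565304e-06]), 'eef_pos': array([0.16329597, 0.49830031, 0.23012451]), 'ee_rot': array([-3.13924473e+00, -2.87425578e-04,  2.82477668e+00]), 'wrist_force': array([-0.52514104,  0.55069467,  0.1000681 ]), 'wrist_torque': array([0.00655323, 0.07981385, 0.0267016 ]), 'finger_force': 0.0, 'width': 0.08527175567750062}
scene {'camera_matrix': array([[518.40416746,   0.        , 284.96771073],
       [  0.        , 518.40416746, 211.84480547],
       [  0.        ,   0.        ,   1.        ]]), 'camera_from_world': array([[ 0.67922729, -0.73382408,  0.0123494 , -0.56147283],
       [-0.55215989, -0.52201921, -0.65008876,  0.20292025],
       [ 0.48349741,  0.43473918, -0.75975792,  0.80472046],
       [ 0.        ,  0.        ,  0.        ,  1.        ]])}
top {'camera_matrix': array([[450.29615837,   0.        , 283.31416197],
       [  0.        , 450.29615837, 209.8460302 ],
       [  0.        ,   0.        ,   1.        ]]), 'camera_from_world': array([[-1.75906065e-02, -9.99843735e-01, -1.75400561e-03,
        -2.89748321e-01],
       [-9.92619331e-01,  1.76739783e-02, -1.19977060e-01,
         5.10357616e-01],
       [ 1.19989312e-01, -3.69409374e-04, -9.92775115e-01,
         9.01068400e-01],
       [ 0.00000000e+00,  0.00000000e+00,  0.00000000e+00,
         1.00000000e+00]])}
```

View pics/scene1.png

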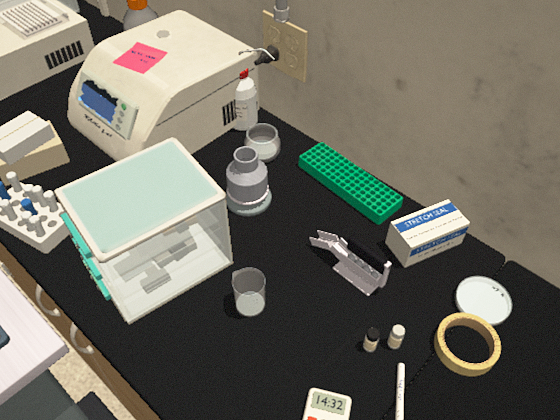

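View pics/top1.png

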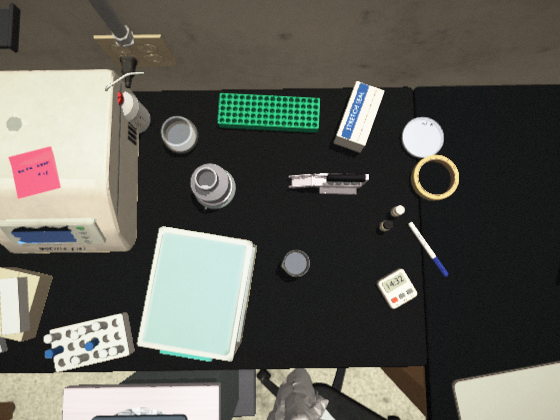

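The scene view shows the flask on its stand at about (247,180), the beaker at (249,292), and the scoop at (350,262) with its nose to the left at (320,240). In the top view the flask is at (208,182), the scoop spans (290–368, 182) with its nose left, and the beaker is at (295,263). Next I measure them.

```bash
cat > h.py <<'E'
import numpy as np
from bench import env,snapshot,get_calibration
def cloud(n,d):
    c=get_calibration(n);K=c["camera_matrix"];T=np.linalg.inv(c["camera_from_world"])
    v,u=np.mgrid[:d.shape[0],:d.shape[1]]
    P=np.stack([(u-K[0,2])*d/K[0,0],(v-K[1,2])*d/K[1,1],d,np.ones_like(d)],-1)
    W=(P@T.T)[...,:3];W[d==0]=np.nan;return W
def proj(n,p):
    c=get_calibration(n);q=c["camera_from_world"]@np.r_[p,1];q=c["camera_matrix"]@q[:3];return q[:2]/q[2]
E
python3 - <<'E'
from h import *
import cv2
np.set_printoptions(precision=4,suppress=True)
for n in("top","scene"):
    W=cloud(n,np.load(n+"1.npy"));np.save(n+"W.npy",W)
    z=W[...,2]
    print(n,"bench z",np.nanmedian(z[(z>-.03)&(z<.03)]))
    # height classes
    if n=="top":
        g=lambda v,u:np.round(W[v,u],3)
        for nm,(u,v) in dict(pcr=(110,150),pcr2=(70,110),box=(200,290),boxc=(245,240),rack=(270,110),neck=(207,178),body=(195,190),stretch=(360,115),glass=(179,135),tower=(90,340),bottle=(130,105),beaker=(295,252)).items(): print(nm,g(v,u))
        m=(z>.075)&(z<.095)&(W[...,1]<-.3)&(W[...,1]>-.6)&(W[...,0]>.4)&(W[...,0]<.65);
        vv,uu=np.where(m&(uu:=np.mgrid[:420,:560][1]>=280)&(np.mgrid[:420,:560][1]<375)) if 0 else np.where(m)
        print("bar",len(vv),uu.min(),uu.max(),vv.min(),vv.max())
a=cv2.imread("pics/top1.png")
b=np.vstack([cv2.resize(a[160:210,275:385],None,fx=7,fy=7,interpolation=cv2.INTER_CUBIC)[:, :770],cv2.resize(a[155:190+25,180:290],None,fx=3.5,fy=3.5)[:,:385].repeat(2,1)[:,:770] if 0 else np.zeros((1,770,3),np.uint8)])
cv2.imwrite("pics/c1.png",b)
s=cv2.imread("pics/scene1.png");cv2.imwrite("pics/c2.png",cv2.resize(s[215:310,290:410],None,fx=6,fy=6,interpolation=cv2.INTER_CUBIC))
E
```

```text
top bench z 0.0005466844650333091
pcr [0.601 0.009 0.171]
pcr2 [0.676 0.082 0.173]
box [ 0.353 -0.155  0.181]
boxc [ 0.436 -0.232  0.179]
rack [ 0.723 -0.274  0.021]
neck [ 0.574 -0.141  0.034]
body [ 0.541 -0.126  0.083]
stretch [ 0.695 -0.46   0.061]
glass [ 0.674 -0.076  0.01 ]
tower [0.255 0.079 0.062]
bottle [ 0.707 -0.004  0.109]
beaker [ 0.419 -0.322  0.002]
bar 258 327 368 173 180
scene bench z 0.0002464934797905549
```

View pics/c1.png

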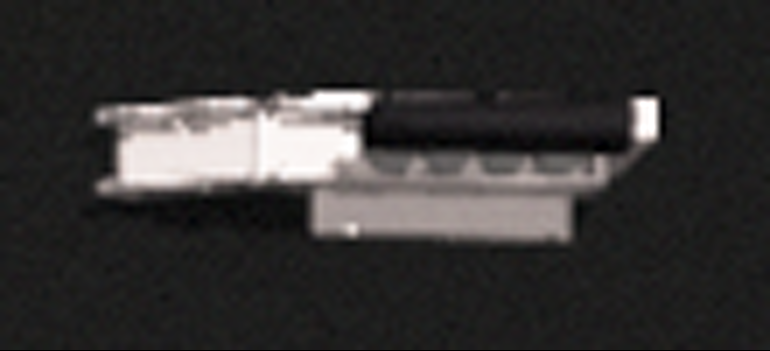

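View pics/c2.png

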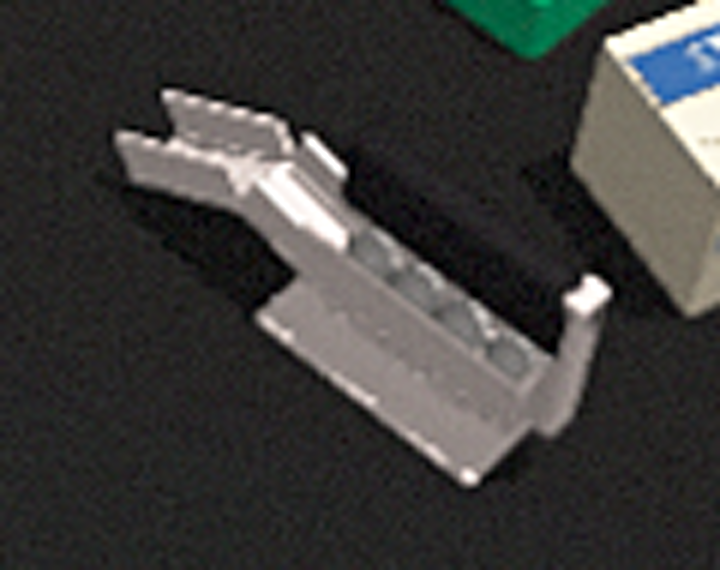

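```bash
python3 - <<'E'
from h import *
import cv2
from scipy.optimize import least_squares
np.set_printoptions(precision=4,suppress=True)
for n in("top","scene"):
    W=np.load(n+"W.npy");x,y,z=W[...,0],W[...,1],W[...,2]
    m=(z>.078)&(z<.09)&(y<-.33)&(y>-.55)&(x>.48)&(x<.60)
    P=W[m];c,(ex),ang=cv2.minAreaRect(P[:,:2].astype(np.float32)*1000)
    b=cv2.boxPoints((c,ex,ang));print(n,"bar",m.sum(),np.array(c),ex,ang,"ztop",np.median(P[:,2]));print(b)
    d=P[:,:2]-P[:,:2].mean(0);w,v=np.linalg.eigh(d.T@d);print(P[:,:2].mean(0),v[:,1],np.degrees(np.arctan2(*v[::-1,1])))
    # scoop all
    m=(z>.006)&(z<.1)&(y<-.28)&(y>-.5)&(x>.49)&(x<.59)
    P=W[m];print("all y",np.percentile(P[:,1],[0,1,99,100]),"x",np.percentile(P[:,0],[0,1,99,100]))
    # foot patch
    m=(z>.002)&(z<.012)&(y<-.3)&(y>-.5)&(x>.48)&(x<.57);P=W[m]
    # neck rim
    m=(z>.11)&(z<.16)&(y<-.05)&(y>-.24)&(x>.47)&(x<.63);P=W[m];print("neck n",len(P),"zpercent",np.percentile(P[:,2],[50,90,97,99]))
    zt=np.percentile(P[:,2],95);Q=P[P[:,2]>zt-.004]
    f=lambda p:np.hypot(Q[:,0]-p[0],Q[:,1]-p[1])-p[2]
    r=least_squares(f,[Q[:,0].mean(),Q[:,1].mean(),.02],loss="soft_l1",f_scale=.002);print("rim",r.x,len(Q),Q[:,2].mean())
    m=(z>.05)&(z<.10)&(y<-.05)&(y>-.24)&(x>.47)&(x<.63);Q=W[m]
    r=least_squares(f,[.54,-.15,.038],loss="soft_l1",f_scale=.002);print("body",r.x)
    m=(z>.03)&(z<.1)&(x>.38)&(x<.46)&(y<-.27)&(y>-.38);Q=W[m]
    if len(Q)>5: r=least_squares(f,[.42,-.32,.026],loss="soft_l1",f_scale=.002);print("beaker",r.x,len(Q))
    m=(z>.15)&(z<.2);Q=W[m&(y<-.03)&(x<.5)&(x>.2)&(y>-.3)];print("box x,y max/min",Q.max(0),Q.min(0)) 
E
python3 - <<'E'
import cv2
a=cv2.imread("pics/top1.png");cv2.imwrite("pics/c3.png",cv2.resize(a[155:225,180:250],None,fx=8,fy=8,interpolation=cv2.INTER_CUBIC))
E
```

```text
top bar 250 [ 563.9883 -426.5751] (80.77049255371094, 12.438630104064941) 88.07938385009766 ztop 0.08257928997308794
[[ 556.4189 -466.7292]
 [ 568.8506 -467.1461]
 [ 571.5576 -386.421 ]
 [ 559.126  -386.0042]]
[ 0.5631 -0.4267] [0.0394 0.9992] 87.7406871413905
all y [-0.4671 -0.4651 -0.3182 -0.3116] x [0.5335 0.5443 0.5785 0.586 ]
neck n 154 zpercent [0.1179 0.1203 0.1212 0.1217]
rim [ 0.5588 -0.1529  0.0196] 104 0.11894949967564557
body [ 0.5591 -0.1528  0.0318]
beaker [ 0.396  -0.3215  0.0247] 127
box x,y max/min [ 0.4629 -0.0491  0.1864] [ 0.2332 -0.2438  0.1533]
scene bar 340 [ 561.3105 -424.971 ] (81.1711654663086, 13.821011543273926) 87.57735443115234 ztop 0.08214092954058927
[[ 552.6906 -465.2282]
 [ 566.4993 -465.8125]
 [ 569.9305 -384.7138]
 [ 556.1218 -384.1296]]
[ 0.5607 -0.4267] [0.031  0.9995] 88.22501477904437
all y [-0.4661 -0.4657 -0.3147 -0.3087] x [0.539  0.5448 0.5766 0.5794]
neck n 229 zpercent [0.1161 0.1189 0.1196 0.1201]
rim [ 0.5565 -0.1508  0.0197] 134 0.11771024261846703
body [ 0.5537 -0.1538  0.0305]
beaker [ 0.3943 -0.3199  0.0244] 673
box x,y max/min [ 0.462  -0.046   0.1844] [ 0.23  -0.242  0.15 ]
```

View pics/c3.png

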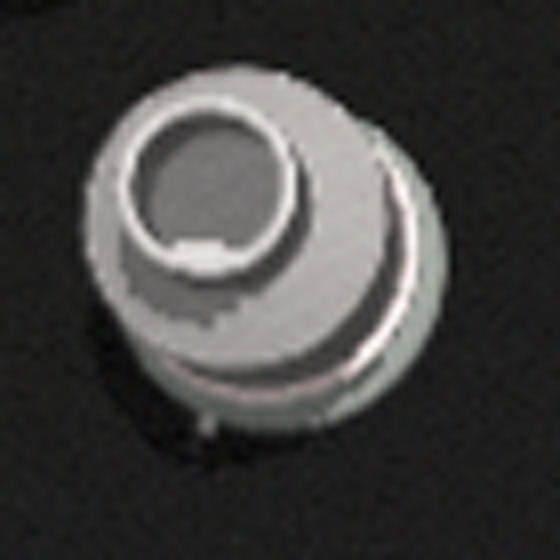

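The crop shows the rim circle centred near crop (207,185). The depth fit puts the mouth axis at about (0.558, -0.152) with the rim at z ≈ 0.119, inside the given band. The bar fit (81 mm long, top at z = 0.082) gives a scoop origin of about (0.5635, -0.4035) with heading 88°. Moving now.

Request:
move_arm --pt "0 0 -0.3" --pt "-1 -1 -0.3" --pt "-1 -1 -0.3" --pt "-1 -1 -0.3" --pt "-1 -1 -0.3" --pt "-1 -1 -0.3" --turn '[0, 0, 0, 0, 0, 0]' --gripper '[1, 1, 1, 1, 1, 1]'

```text
clock: 0.7
eef_pos: [0.2606, 0.3062, 0.2762]
ee_rot: [-3.14, 0.001, 2.82]
wrist_force: [-0.2, 0.9, -0.1]
width: 0.0856
finger_force: 0.0
```

Request:
move_arm --pt "-1 -1 0" --pt "-1 -1 0" --pt "-1 -1 0" --pt "-1 -1 0" --pt "-1 -1 0" --turn '[0, 0, 0, 0, 0]' --gripper '[1, 1, 1, 1, 1]'

```text
clock: 1.2
eef_pos: [0.3567, 0.1168, 0.2757]
ee_rot: [-3.14, 0.0, 2.819]
wrist_force: [0.4, 0.5, 0.8]
width: 0.085
finger_force: 0.0
```

Request:
move_arm --pt "-1 -1 0" --pt "-1 -1 0" --pt "-1 -1 0" --pt "-1 -1 0" --pt "-1 -1 0" --turn '[0, 0, 0, 0, 0]' --gripper '[1, 1, 1, 1, 1]'

```text
clock: 1.7
eef_pos: [0.4525, -0.0725, 0.2747]
ee_rot: [-3.141, -0.001, 2.82]
wrist_force: [-0.9, 0.6, 0.2]
width: 0.0853
finger_force: 0.0
```

Request:
move_arm --pt "-1 -1 0" --pt "-1 -1 0" --pt "-1 -1 0" --pt "-1 -1 0" --pt "-1 -1 0" --pt "-1 -1 0" --turn '[1, 1, 1, 1, 1, 1]' --gripper '[1, 1, 1, 1, 1, 1]'

```text
clock: 2.3
eef_pos: [0.5475, -0.2594, 0.2736]
ee_rot: [-3.14, -0.003, 2.034]
wrist_force: [-0.3, 1.2, 0.4]
width: 0.0851
finger_force: 0.0
```

Request:
move_arm --pt "-0.976 -0.372 0" --pt "-0.976 -0.372 0.3" --pt "-0.976 -0.372 0.9" --pt "-0.976 -0.372 0.9" --pt "-0.976 -0.372 0.9" --pt "-0.976 -0.372 0.9" --turn '[0.635, 0.635, 0.635, 0.635, 0.635, 0.635]' --gripper '[1, 1, 1, 1, 1, 1]'

```text
clock: 2.9
eef_pos: [0.5604, -0.4121, 0.133]
ee_rot: [-3.132, -0.009, 1.539]
wrist_force: [0.0, 0.1, -0.5]
width: 0.0856
finger_force: 0.0
```

```bash
cat > g.py <<'E'
import sys
from h import *
from scipy.spatial.transform import Rotation as R
s=env.sense();np.set_printoptions(precision=4,suppress=True)
a=[float(v) for v in sys.argv[1:]]
print(s["clock"],s["eef_pos"],np.degrees(s["ee_rot"]),s["wrist_force"],s["wrist_torque"],s["width"],s["joints"])
if len(a)>=3:
    D=R.from_euler("xyz",s["ee_rot"]).inv().apply(np.array(a[:3])-s["eef_pos"]);print("offset",D/.15)
    if len(a)>3:print("turn",(np.degrees(s["ee_rot"][2])-a[3])/45)
E
python3 g.py .563 -.4155 .048 88
```

```text
2.9 [ 0.5604 -0.4121  0.133 ] [-179.4232   -0.4966   88.2045] [ 0.0105  0.1153 -0.4724] [ 0.0441  0.0281 -0.0175] 0.08555952713499065 [-0.7304  0.5222  0.48    1.5419  0.0002  0.8717]
offset [-0.0272  0.0236  0.5663]
turn 0.004543571956593458
```

Request:
move_arm --pt "-0.025 0.02 0.2" --pt "-0.025 0.02 0.4" --pt "-0.025 0.02 0.56" --pt "-0.025 0.02 0.565" --pt "-0.025 0.02 0.565" --turn '[0, 0, 0, 0, 0]' --gripper '[1, 1, 1, 1, 1]'

```text
clock: 3.4
eef_pos: [0.5669, -0.4168, 0.0581]
ee_rot: [3.141, 0.0, 1.542]
wrist_force: [0.8, -0.9, 0.6]
width: 0.0858
finger_force: 0.0
```

```bash
python3 g.py .563 -.4155 .048 88; python3 - <<'E'
from h import *
import cv2
p,d=snapshot("scene");cv2.imwrite("pics/s2.png",cv2.resize(p[170:330,270:450,::-1],None,fx=3.5,fy=3.5))
E
```

```text
3.4 [ 0.5669 -0.4168  0.0581] [179.9572   0.0011  88.3532] [ 0.7632 -0.8653  0.6   ] [0.0502 0.0177 0.0498] 0.08576150999980044 [-0.7294  0.5427  0.3597  1.3872  0.0005  0.8701]
offset [ 0.0076 -0.0261  0.0676]
turn 0.007848369430859255
```

View pics/s2.png

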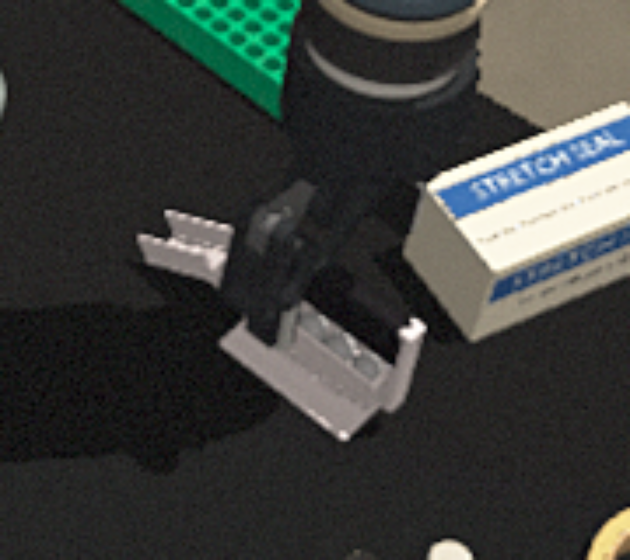

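The fingers straddle the bar and the four balls are visible at crop (310–375, 320–370). I go the last 9 mm down and close.

Request:
move_arm --pt "0.008 -0.02 0.06" --pt "0.008 -0.02 0.06" --pt "0.008 -0.02 0.06" --pt "0.008 -0.02 0.06" --pt "0.008 -0.02 0.06" --pt "0.008 -0.02 0.06" --pt "0.008 -0.02 0.06" --pt "0.008 -0.02 0.06" --pt "0.008 -0.02 0.06" --pt "0.008 -0.02 0.06" --pt "0.008 -0.02 0.06" --pt "0.008 -0.02 0.06" --turn '[0, 0, 0, 0, 0, 0, 0, 0, 0, 0, 0, 0]' --gripper '[1, 1, -1, -1, -1, -1, -1, -1, -1, -1, -1, -1]' --grip_force 70

```text
clock: 4.65
eef_pos: [0.5632, -0.4167, 0.0477]
ee_rot: [3.141, 0.0, 1.541]
wrist_force: [0.9, -0.3, 1.0]
width: 0.0115
finger_force: 68.5
```

```bash
python3 g.py .563 -.4155 .048 88
```

```text
4.65 [ 0.5632 -0.4167  0.0477] [179.9839   0.0109  88.2727] [ 0.9401 -0.2777  1.0197] [-0.088  -0.0806 -0.0196] 0.011525153033813889 [-0.7326  0.5389  0.3334  1.365   0.      0.8683]
offset [ 0.0077 -0.0013 -0.0023]
turn 0.00605968703057695
```

Gripped: 11.5 mm at 68 N. I lift level, then go forward with a soft ramp.

Request:
move_arm --pt "0 0 -0.03" --pt "0 0 -0.1" --pt "0 0 -0.2" --pt "0 0 -0.32" --pt "0 0 -0.44" --pt "0 0 -0.56" --pt "0 0 -0.68" --pt "0 0 -0.8" --pt "0 0 -0.9" --pt "0 0 -0.97" --pt "0 0 -1" --pt "0 0 -1" --pt "0 0 -1" --turn '[0, 0, 0, 0, 0, 0, 0, 0, 0, 0, 0, 0, 0]' --gripper '[-1, -1, -1, -1, -1, -1, -1, -1, -1, -1, -1, -1, -1]'

```text
clock: 5.95
eef_pos: [0.5628, -0.4164, 0.1967]
ee_rot: [-3.141, -0.001, 1.541]
wrist_force: [-0.0, 0.4, -2.9]
width: 0.0113
finger_force: 68.2
```

```bash
python3 g.py .5555 -.252 .195 88.27;python3 - <<'E'
from h import *
np.set_printoptions(precision=4,suppress=True)
p,d=snapshot("scene");W=cloud("scene",d)
m=(W[...,2]>.125)&(W[...,2]<.25)&(W[...,0]>.5)&(W[...,0]<.62)&(W[...,1]>-.36)&(W[...,1]<-.3)
P=W[m];print(len(P),P.min(0),P.max(0))
E
```

```text
5.95 [ 0.5628 -0.4164  0.1967] [-179.9432   -0.0483   88.2745] [-0.0035  0.4205 -2.8579] [ 0.0198 -0.008   0.0003] 0.011272694056939127 [-0.7326  0.5338  0.6229  1.6612  0.      0.8683]
offset [ 1.0938 -0.0819  0.0126]
turn 9.996219588686018e-05
457 [ 0.5505 -0.3598  0.1553] [ 0.578  -0.3077  0.1929]
```

Request:
move_arm --pt "0.04 0 0" --pt "0.12 -0.02 0" --pt "0.22 -0.04 0" --pt "0.33 -0.06 0" --pt "0.44 -0.08 0" --pt "0.55 -0.08 0" --pt "0.66 -0.08 0" --pt "0.76 -0.08 0" --pt "0.84 -0.08 0" --pt "0.89 -0.08 0" --pt "0.92 -0.08 0" --pt "0.92 -0.08 0" --turn '[0, 0, 0, 0, 0, 0, 0, 0, 0, 0, 0, 0]' --gripper '[-1, -1, -1, -1, -1, -1, -1, -1, -1, -1, -1, -1]'

```text
clock: 7.2
eef_pos: [0.5553, -0.2779, 0.1977]
ee_rot: [3.141, 0.0, 1.541]
wrist_force: [-0.0, 0.2, -2.8]
width: 0.0112
finger_force: 68.3
```

Request:
move_arm --pt "0.04 0 0" --pt "0.1 0 0" --pt "0.15 0 0" --pt "0.175 0 0" --pt "0.175 0 0" --pt "0.175 0 0" --turn '[0, 0, 0, 0, 0, 0]' --gripper '[-1, -1, -1, -1, -1, -1]'

```text
clock: 7.8
eef_pos: [0.5561, -0.252, 0.1976]
ee_rot: [3.141, 0.0, 1.541]
wrist_force: [-1.0, -0.7, -2.0]
width: 0.011
finger_force: 68.3
```

```bash
python3 g.py .5555 -.252 .170 88.27;python3 - <<'E'
from h import *
import cv2
p,d=snapshot("top");np.save("t3.npy",d);a=cv2.resize(p[140:220,180:300,::-1],None,fx=5,fy=5,interpolation=cv2.INTER_CUBIC)
q,d=snapshot("scene");b=cv2.resize(q[110:230,190:340,::-1],None,fx=5,fy=5,interpolation=cv2.INTER_CUBIC)
cv2.imwrite("pics/t3.png",cv2.resize(np.vstack([np.hstack([a,np.zeros((400,150,3),np.uint8)]),b]),None,fx=.6,fy=.6))
E
```

```text
7.8 [ 0.5561 -0.252   0.1976] [179.9935   0.0237  88.2865] [-0.954  -0.7243 -2.0137] [-0.0098 -0.0574 -0.0025] 0.011018226454101119 [-0.5352  0.2687  0.2797  1.5815 -0.0003  1.0655]
offset [ 0.     -0.0038  0.184 ]
turn 0.0003667170085261912
```

View pics/t3.png

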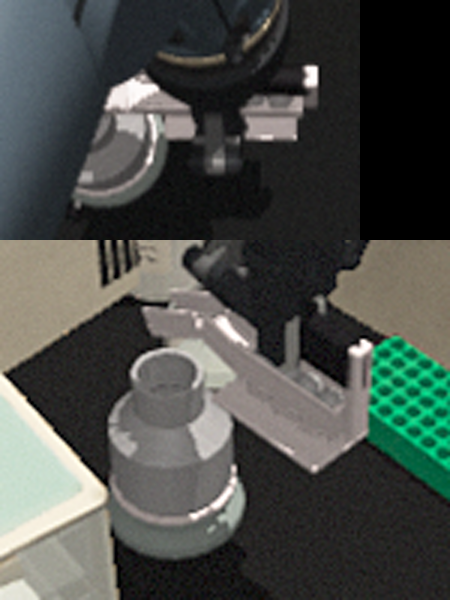

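The spout tip hovers above the mouth: tip around crop (165,325) and mouth centre around (168,372) in the scene view. I check the tip numerically while descending part way.

Request:
move_arm --pt "0 0 0.04" --pt "0 0 0.1" --pt "0 0 0.15" --pt "0 0 0.18" --pt "0 0 0.18" --pt "0 0 0.18" --turn '[0, 0, 0, 0, 0, 0]' --gripper '[-1, -1, -1, -1, -1, -1]'

```text
clock: 8.5
eef_pos: [0.5559, -0.252, 0.1703]
ee_rot: [-3.141, -0.0, 1.541]
wrist_force: [0.3, -0.4, -2.3]
width: 0.0113
finger_force: 68.3
```

```bash
python3 - <<'E'
from h import *
np.set_printoptions(precision=4,suppress=True)
p,d=snapshot("scene");W=cloud("scene",d);x,y,z=np.moveaxis(W,2,0)
m=(z>.128)&(z<.17)&(x>.53)&(x<.59)&(y>-.2)&(y<-.1);P=W[m]
print(len(P),P.min(0),P.max(0))
for a in np.arange(-.2,-.14,.005):
    Q=P[(P[:,1]>=a)&(P[:,1]<a+.005)]
    if len(Q):print(round(a,3),len(Q),Q[:,0].min(),Q[:,0].max(),Q[:,2].min(),Q[:,2].max())
s=[env.sense()["wrist_force"] for _ in range(3)];print(s,env.sense()["wrist_torque"],env.sense()["eef_pos"])
E
```

```text
321 [ 0.544  -0.1999  0.1312] [ 0.5699 -0.1439  0.1684]
-0.2 36 0.5441402170305533 0.5679712344930344 0.14877556350401355 0.16830389576298976
-0.195 26 0.5440025684825999 0.5669042821291436 0.15063414197261393 0.16842200486370862
-0.19 24 0.5442545812552922 0.567516512114074 0.14999586212696947 0.166025961379216
-0.185 31 0.5445605341079481 0.568063233370001 0.14619551454840274 0.16555430735273813
-0.18 35 0.544720414388706 0.5686888390606856 0.1440444857328803 0.16273827214621794
-0.175 32 0.5444972237036567 0.5685555044289978 0.14072520806966415 0.1587574841413678
-0.17 35 0.544351174709876 0.5692462587182482 0.13714037594684414 0.15713731737107917
-0.165 30 0.5445080728983684 0.5688151895682906 0.13334709327363858 0.1538200046727065
-0.16 30 0.5448011321205629 0.5690906172644973 0.1311781071556114 0.15150842101844664
-0.155 22 0.545443212632847 0.5689621548899096 0.13167370543121715 0.1477380193788691
-0.15 19 0.5459566294836862 0.5699432028807747 0.13314343659804462 0.1437599448410426
-0.145 1 0.5486940388336504 0.5486940388336504 0.14262226631832475 0.14262226631832475
[array([ 0.266 , -0.171 , -3.1012]), array([ 0.266 , -0.171 , -3.1012]), array([ 0.266 , -0.171 , -3.1012])] [-0.0287  0.0515 -0.0322] [ 0.5561 -0.2521  0.1707]
```

```bash
cat > f.py <<'E'
from h import *
np.set_printoptions(precision=4,suppress=True)
A=[]
for i in range(5):
    snapshot("top");s=env.sense();A.append(np.r_[s["wrist_force"],s["wrist_torque"],s["eef_pos"]])
A=np.array(A);print(s["clock"],"F",A[:,:3].mean(0),"T",A[:,3:6].mean(0),"p",A[:,6:].mean(0),"sd",A[:,2].std(),s["width"])
E
python3 f.py
```

```text
8.8 F [-0.1521  0.1298 -2.882 ] T [-0.0067  0.0058 -0.0185] p [ 0.5563 -0.2522  0.1711] sd 0.6041552952709321 0.010982390730715049
```

Request:
move_arm --pt "0 0 0.02" --pt "0 0 0.04" --pt "0 0 0.06" --pt "0 0 0.06" --pt "0 0 0.06" --turn '[0, 0, 0, 0, 0]' --gripper '[-1, -1, -1, -1, -1]'

```text
clock: 9.3
eef_pos: [0.5558, -0.2519, 0.1612]
ee_rot: [-3.141, -0.0, 1.541]
wrist_force: [0.0, 0.1, -2.2]
width: 0.0114
finger_force: 68.3
```

```bash
python3 f.py
```

```text
9.55 F [ 0.013 -0.    -2.269] T [0.0204 0.0286 0.0029] p [ 0.556  -0.2521  0.1617] sd 0.6281993560056498 0.011188607381676942
```

Request:
move_arm --pt "0 0 0.01" --pt "0 0 0.02" --pt "0 0 0.02" --turn '[0, 0, 0]' --gripper '[-1, -1, -1]'

```text
clock: 9.85
eef_pos: [0.5558, -0.2519, 0.1581]
ee_rot: [-3.141, -0.0, 1.541]
wrist_force: [-1.1, 0.1, -2.7]
width: 0.0111
finger_force: 68.3
```

```bash
python3 f.py
```

```text
10.1 F [ 0.1939 -0.5047 -2.1419] T [-0.0175  0.0152 -0.0027] p [ 0.5559 -0.252   0.1585] sd 0.273436989111532 0.010812704464636188
```

Request:
move_arm --pt "0 0 0.01" --pt "0 0 0.015" --pt "0 0 0.015" --turn '[0, 0, 0]' --gripper '[-1, -1, -1]'

```text
clock: 10.4
eef_pos: [0.5559, -0.2519, 0.156]
ee_rot: [-3.141, -0.0, 1.541]
wrist_force: [-0.1, -0.1, -2.0]
width: 0.0114
finger_force: 68.3
```

```bash
python3 f.py
```

```text
10.65 F [-0.5335  0.2292 -3.0351] T [-0.021   0.0261 -0.0008] p [ 0.556  -0.252   0.1563] sd 0.5307828744380311 0.0115428396078679
```

No contact yet at TCP z = 0.156. I keep going in 2 mm steps.

Request:
move_arm --pt "0 0 0.007" --pt "0 0 0.013" --pt "0 0 0.013" --turn '[0, 0, 0]' --gripper '[-1, -1, -1]'

```text
clock: 10.95
eef_pos: [0.5558, -0.2519, 0.1541]
ee_rot: [-3.141, -0.0, 1.541]
wrist_force: [0.3, 0.0, -2.3]
width: 0.0113
finger_force: 68.4
```

```bash
python3 f.py
```

```text
11.2 F [-0.1567 -0.1751 -1.8486] T [0.04   0.024  0.0059] p [ 0.5559 -0.252   0.1543] sd 0.37579875054482487 0.011192907341307517
```

Request:
move_arm --pt "0 0 0.007" --pt "0 0 0.013" --pt "0 0 0.013" --turn '[0, 0, 0]' --gripper '[-1, -1, -1]'

```text
clock: 11.5
eef_pos: [0.5559, -0.252, 0.1524]
ee_rot: [-3.142, -0.0, 1.541]
wrist_force: [-0.5, 0.0, -2.2]
width: 0.0109
finger_force: 68.5
```

```bash
python3 f.py
```

```text
11.75 F [-0.3369  0.541  -0.6737] T [0.1526 0.0573 0.042 ] p [ 0.556  -0.252   0.1525] sd 0.371815214246509 0.011234469838743651
```

The rim took the spout: Fz rose from about -2.5 to -0.7 N and the torque to +0.15 N·m, which agrees with ~1.8 N at 85 mm (rim ≈ 0.119).

The tool can only turn about its own vertical axis. To tilt, the scoop has to pivot in the pads, with the spout braced against the far inside of the neck. First I slide deeper along the rim.

Request:
move_arm --pt "0.01 0 0.006" --pt "0.02 0 0.012" --pt "0.035 0 0.02" --pt "0.05 0 0.029" --pt "0.065 0 0.037" --pt "0.065 0 0.037" --turn '[0, 0, 0, 0, 0, 0]' --gripper '[-1, -1, -1, -1, -1, -1]'

```text
clock: 12.35
eef_pos: [0.5561, -0.2424, 0.1468]
ee_rot: [-3.141, 0.001, 1.541]
wrist_force: [-0.6, -1.1, -0.7]
width: 0.0111
finger_force: 68.6
```

```bash
python3 f.py; python3 - <<'E'
import numpy as np
# arc of TCP (mm) relative to rim centre; x fwd, z rel rim
G=np.array([-99.2,61.2])
for t in range(0,53,4):
    a=np.radians(t);d=15.5+min(t,20)/20*4.5
    c,s=np.cos(a),np.sin(a)
    off=c+16*s if 16*c<d else d*np.tan(a)+1
    L=np.array([13.4-off,-d]);g=L+[G[0]*c+G[1]*s,-G[0]*s+G[1]*c]
    print(t,"lip",L.round(1),"TCP",(g-[0,19]).round(1))
E
```

```text
12.6 F [-0.7899 -0.7466 -0.4652] T [-0.1395  0.2706  0.1024] p [ 0.5562 -0.2425  0.1469] sd 0.4532750041981585 0.010955979264790501
0 lip [ 12.4 -15.5] TCP [-86.8  26.7]
4 lip [ 11.3 -16.4] TCP [-83.4  32.6]
8 lip [ 10.2 -17.3] TCP [-79.5  38.1]
12 lip [  9.1 -18.2] TCP [-75.2  43.3]
16 lip [  8.  -19.1] TCP [-70.5  48.1]
20 lip [  7. -20.] TCP [-65.3  52.4]
24 lip [  6. -20.] TCP [-59.8  57.3]
28 lip [  5. -20.] TCP [-53.9  61.6]
32 lip [  4.1 -20. ] TCP [-47.6  65.5]
36 lip [  3.2 -20. ] TCP [-41.1  68.8]
40 lip [  2.3 -20. ] TCP [-34.3  71.6]
44 lip [  1.6 -20. ] TCP [-27.3  73.9]
48 lip [  0.8 -20. ] TCP [-20.1  75.7]
52 lip [  0.2 -20. ] TCP [-12.7  76.8]
```

Request:
move_arm --pt "0 -0.007 0" --pt "0.007 -0.007 0" --pt "0.013 -0.007 0" --pt "0.02 -0.007 0" --pt "0.02 -0.007 0" --turn '[0, 0, 0, 0, 0]' --gripper '[-1, -1, -1, -1, -1]' --grip_force 30

```text
clock: 13.1
eef_pos: [0.5555, -0.2401, 0.1472]
ee_rot: [3.141, 0.002, 1.54]
wrist_force: [-0.3, -3.8, -1.4]
width: 0.0114
finger_force: 68.6
```

```bash
python3 f.py
```

```text
13.35 F [-0.7056 -3.9942 -1.1154] T [-1.0095  0.0822  0.0219] p [ 0.5554 -0.2399  0.1471] sd 0.5199987597456159 0.011078054632807746
```

Request:
move_arm --pt "0 0 0" --pt "0 0 -0.01" --pt "0.005 0 -0.02" --pt "0.01 0 -0.03" --pt "0.01 0 -0.03" --turn '[0, 0, 0, 0, 0]' --gripper '[-0.95, -0.95, -0.95, -0.95, -0.95]' --grip_force 25

```text
clock: 13.85
eef_pos: [0.5553, -0.2383, 0.1512]
ee_rot: [-3.141, 0.001, 1.541]
wrist_force: [-0.5, -5.6, -3.2]
width: 0.0112
finger_force: 68.3
```

```bash
python3 f.py
```

```text
14.1 F [-0.1188 -5.8944 -2.5176] T [-1.4072  0.0375  0.0193] p [ 0.5552 -0.2383  0.151 ] sd 0.39325000780112024 0.010897769175655873
```

```bash
cat > tilt.py <<'E'
from h import *
np.set_printoptions(precision=4,suppress=True)
A=[];W=[]
for i in range(3):
    p,d=snapshot("scene");W.append(cloud("scene",d));s=env.sense();A.append(np.r_[s["wrist_force"],s["wrist_torque"],s["eef_pos"]])
A=np.array(A).mean(0);print(s["clock"],"F",A[:3],"T",A[3:6],"p",A[6:],s["width"],s["finger_force"])
W=np.nanmedian(W,0);x,y,z=np.moveaxis(W,2,0);e=A[6:]
m=(x>e[0]-.024)&(x<e[0]-.014)&(y>e[1]-.1)&(y<e[1]+.06)&(z<e[2]+.01)&(z>.03);P=W[m]
best=None;rng=np.random.default_rng(0)
for _ in range(800):
    a,b=P[rng.integers(len(P),size=2)]
    if abs(a[1]-b[1])<.02: continue
    k=(b[2]-a[2])/(b[1]-a[1]);r=abs(P[:,2]-a[2]-k*(P[:,1]-a[1]))/np.hypot(1,k)<.0015
    if best is None or r.sum()>best.sum():best=r
Q=P[best];k=np.polyfit(Q[:,1],Q[:,2],1);print("foot tilt deg",-np.degrees(np.arctan(k[0])),len(P),len(Q),"y",Q[:,1].min(),Q[:,1].max(),"z at TCP y",np.polyval(k,e[1])-e[2])
np.save("lastW.npy",W)
E
python3 tilt.py
```

```text
14.25 F [ 0.2596 -5.0917 -2.7511] T [-1.4217  0.0199  0.049 ] p [ 0.5552 -0.2383  0.151 ] 0.010867788630733366 68.30806732177734
foot tilt deg 0.07627946019498691 346 181 y -0.27514323528296697 -0.1961512936465487 z at TCP y -0.04290008713942342
```

The foot is still level (0.1°), so the pads hold too tightly: the grip reads 68 N and ignored the lower setting. I ease the opening target carefully.

Request:
move_arm --pt "0 0 0.005" --pt "0 0 0.01" --pt "0 0 0.01" --turn '[0, 0, 0]' --gripper '[-0.8, -0.8, -0.8]' --grip_force 20

```text
clock: 14.55
eef_pos: [0.5553, -0.2383, 0.1496]
ee_rot: [-3.141, 0.001, 1.54]
wrist_force: [-1.1, -5.7, -2.4]
width: 0.0114
finger_force: 68.4
```

Request:
move_arm --pt "0 0 0" --pt "0 0 0" --turn '[0, 0]' --gripper '[-0.77, -0.77]' --grip_force 20

```text
clock: 14.75
eef_pos: [0.5553, -0.2383, 0.1498]
ee_rot: [-3.141, 0.001, 1.54]
wrist_force: [-1.6, -6.0, -2.3]
width: 0.0109
finger_force: 68.4
```

The grip force is fixed once closed. I'll set the scoop down level on the bench and re-grip at low force so it can pivot.

Request:
move_arm --pt "-0.015 0 -0.03" --pt "-0.015 0 -0.1" --pt "-0.015 0 -0.18" --pt "-0.015 0 -0.25" --pt "-0.05 0 -0.28" --pt "-0.12 0 -0.28" --pt "-0.22 0 -0.28" --pt "-0.33 0 -0.28" --pt "-0.44 0 -0.28" --pt "-0.55 0 -0.28" --pt "-0.64 0 -0.28" --pt "-0.7 0 -0.28" --pt "-0.71 0 -0.28" --pt "-0.71 0 -0.28" --turn '[0, 0, 0, 0, 0, 0, 0, 0, 0, 0, 0, 0, 0, 0]' --gripper '[-1, -1, -1, -1, -1, -1, -1, -1, -1, -1, -1, -1, -1, -1]' --grip_force 70

```text
clock: 16.15
eef_pos: [0.5522, -0.3443, 0.1918]
ee_rot: [-3.142, -0.001, 1.54]
wrist_force: [-0.3, 0.3, -2.4]
width: 0.011
finger_force: 68.3
```

```bash
python3 tilt.py; python3 g.py .5553 -.3448 .049
```

```text
16.3 F [ 0.3265  0.0342 -1.6711] T [ 0.0308 -0.0161 -0.0085] p [ 0.5523 -0.3436  0.192 ] 0.011395181880407034 68.34356188774109
foot tilt deg -0.08484640890617945 285 230 y -0.381046357500242 -0.30103095369887145 z at TCP y -0.043143464956605815
16.3 [ 0.5524 -0.3435  0.1921] [179.9931  -0.0169  88.3243] [ 0.1528  0.4476 -2.0109] [ 0.0233 -0.0066 -0.0113] 0.011395181880407034 [-0.6595  0.3797  0.4069  1.5981  0.0003  0.9406]
offset [-0.0086  0.0197  0.9537]
```

Request:
move_arm --pt "0 0 0.08" --pt "0 0 0.2" --pt "0 0 0.34" --pt "0 0 0.48" --pt "0 0 0.62" --pt "0 0 0.75" --pt "0 0 0.85" --pt "0 0 0.91" --pt "0 0 0.935" --pt "0 0 0.945" --pt "0 0 0.952" --pt "0 0 0.952" --turn '[0, 0, 0, 0, 0, 0, 0, 0, 0, 0, 0, 0]' --gripper '[-1, -1, -1, -1, -1, -1, -1, -1, -1, -1, -1, -1]'

```text
clock: 17.5
eef_pos: [0.5528, -0.3447, 0.0502]
ee_rot: [3.14, 0.001, 1.541]
wrist_force: [-0.4, -0.1, -2.1]
width: 0.0113
finger_force: 68.3
```

```bash
python3 f.py
```

```text
17.75 F [ 0.406  -0.205  -2.3866] T [ 0.0089  0.0001 -0.0319] p [ 0.5526 -0.3446  0.0499] sd 0.3051590607725073 0.011263352440180407
```

Request:
move_arm --pt "0 0 0.008" --pt "0 0 0.014" --pt "0 0 0.014" --pt "0 0 0.014" --pt "0 0 0.014" --pt "0 0 0.014" --pt "0 0 0.014" --pt "0 0 0.014" --pt "0 0 0.014" --pt "0 0 0.014" --turn '[0, 0, 0, 0, 0, 0, 0, 0, 0, 0]' --gripper '[-1, -1, -0.4, -0.4, -0.4, -1, -1, -1, -1, -1]' --grip_force 22

```text
clock: 18.75
eef_pos: [0.5524, -0.3443, 0.0472]
ee_rot: [3.141, 0.0, 1.541]
wrist_force: [0.2, 0.2, 0.5]
width: 0.0115
finger_force: 27.8
```

Request:
move_arm --pt "0 0 -0.02" --pt "0 0 -0.06" --pt "0 0 -0.1" --pt "0 0 -0.1" --turn '[0, 0, 0, 0]' --gripper '[-1, -1, -1, -1]'

```text
clock: 19.15
eef_pos: [0.5528, -0.3447, 0.0633]
ee_rot: [3.14, 0.001, 1.541]
wrist_force: [-0.2, 0.2, -0.9]
width: 0.0117
finger_force: 27.3
```

```bash
python3 tilt.py
```

```text
19.3 F [ 0.2862 -0.303  -1.8929] T [-0.0077  0.0098  0.0048] p [ 0.5524 -0.3444  0.0624] 0.011799779101945719 27.287577688694
foot tilt deg -24.35907619874026 8 5 y -0.3812037723970927 -0.33973802298114897 z at TCP y 0.00807994451789304
```

Request:
move_arm --pt "0 0 -0.03" --pt "0 0 -0.1" --pt "0 0 -0.2" --pt "0 0 -0.32" --pt "0 0 -0.44" --pt "0 0 -0.56" --pt "0 0 -0.68" --pt "0 0 -0.78" --pt "0 0 -0.85" --pt "0 0 -0.88" --pt "0 0 -0.88" --turn '[0, 0, 0, 0, 0, 0, 0, 0, 0, 0, 0]' --gripper '[-1, -1, -1, -1, -1, -1, -1, -1, -1, -1, -1]'

```text
clock: 20.4
eef_pos: [0.5526, -0.3446, 0.1953]
ee_rot: [3.14, 0.001, 1.541]
wrist_force: [0.2, 0.3, -2.8]
width: 0.0114
finger_force: 27.3
```

```bash
python3 tilt.py;python3 g.py .5555 -.252 .158
```

```text
20.55 F [ 0.1016  0.0718 -2.3994] T [ 0.0039 -0.0017  0.0165] p [ 0.552  -0.3441  0.1934] 0.011821588262625839 27.2853621840477
foot tilt deg -0.20395795742218786 276 221 y -0.3813926671381975 -0.3020612788175678 z at TCP y -0.04167177067702546
20.55 [ 0.5517 -0.3439  0.1928] [-179.9079   -0.0689   88.2709] [-0.2498 -0.0564 -2.9374] [0.016  0.0041 0.0192] 0.011821588262625839 [-0.6604  0.3814  0.4105  1.602   0.      0.9405]
offset [0.6128 0.0069 0.2326]
```

Request:
move_arm --pt "0.03 0 0" --pt "0.09 0 0" --pt "0.17 0 0" --pt "0.26 0 0" --pt "0.36 0 0" --pt "0.45 0 0" --pt "0.53 0 0" --pt "0.585 0 0" --pt "0.61 0.005 0.03" --pt "0.61 0.005 0.09" --pt "0.61 0.005 0.15" --pt "0.61 0.005 0.2" --pt "0.61 0.005 0.23" --pt "0.61 0.005 0.25" --pt "0.61 0.005 0.25" --turn '[0, 0, 0, 0, 0, 0, 0, 0, 0, 0, 0, 0, 0, 0, 0]' --gripper '[-1, -1, -1, -1, -1, -1, -1, -1, -1, -1, -1, -1, -1, -1, -1]'

```text
clock: 22.05
eef_pos: [0.5553, -0.2528, 0.1557]
ee_rot: [-3.141, -0.001, 1.54]
wrist_force: [-0.4, 0.3, -3.2]
width: 0.0116
finger_force: 27.3
```

```bash
python3 f.py
```

```text
22.3 F [ 0.245   0.273  -1.8072] T [-0.0085  0.0002  0.0182] p [ 0.5558 -0.253   0.1568] sd 0.49673783732314314 0.011586682903022791
```

Request:
move_arm --pt "0 0 0.01" --pt "0 0 0.018" --pt "0 0 0.024" --pt "0 0 0.027" --pt "0 0 0.027" --pt "0 0 0.027" --turn '[0, 0, 0, 0, 0, 0]' --gripper '[-1, -1, -1, -1, -1, -1]'

```text
clock: 22.9
eef_pos: [0.5557, -0.2527, 0.1525]
ee_rot: [3.141, -0.0, 1.541]
wrist_force: [-0.2, 0.4, -2.8]
width: 0.0117
finger_force: 27.4
```

```bash
python3 tilt.py
```

```text
23.05 F [-0.2565  0.1439 -1.2612] T [0.1523 0.0399 0.0463] p [ 0.5557 -0.2527  0.1525] 0.011378014816771522 27.440316081047058
foot tilt deg -0.15752874159866437 231 180 y -0.2897221825653018 -0.21038256799717997 z at TCP y -0.04247543934436682
```

The rim takes the spout again (torque +0.15 N·m) with the scoop level. I slide forward and deeper along the rim.

Request:
move_arm --pt "0.01 0 0.006" --pt "0.02 0 0.012" --pt "0.035 0 0.02" --pt "0.05 0 0.029" --pt "0.065 -0.003 0.037" --pt "0.075 -0.005 0.04" --pt "0.085 -0.005 0.04" --pt "0.085 -0.005 0.04" --turn '[0, 0, 0, 0, 0, 0, 0, 0]' --gripper '[-1, -1, -1, -1, -1, -1, -1, -1]'

```text
clock: 23.85
eef_pos: [0.5554, -0.2409, 0.1468]
ee_rot: [3.141, 0.002, 1.54]
wrist_force: [-1.4, -3.3, -1.6]
width: 0.0119
finger_force: 27.5
```

```bash
python3 tilt.py
```

```text
24.0 F [-0.6458 -3.3972 -1.3848] T [-0.6919  0.101  -0.0001] p [ 0.5554 -0.2408  0.1467] 0.011618413218189953 27.500678300857544
foot tilt deg 0.17125664151652245 295 181 y -0.2775726148207552 -0.19859476290144873 z at TCP y -0.042441633908128426
```

Request:
move_arm --pt "0.008 0 -0.01" --pt "0.016 0 -0.02" --pt "0.024 0 -0.03" --pt "0.032 0 -0.04" --pt "0.032 0 -0.04" --turn '[0, 0, 0, 0, 0]' --gripper '[-1, -1, -1, -1, -1]'

```text
clock: 24.5
eef_pos: [0.5556, -0.2364, 0.1529]
ee_rot: [3.141, 0.003, 1.54]
wrist_force: [-0.1, -4.8, -2.0]
width: 0.0116
finger_force: 27.3
```

```bash
python3 tilt.py
```

```text
24.65 F [-0.2625 -5.5566 -2.4117] T [-1.3435  0.1077  0.0141] p [ 0.5555 -0.2364  0.1527] 0.011558587028365479 27.30557531118393
foot tilt deg 2.689413388215815 377 184 y -0.27671649977131213 -0.19681292937199796 z at TCP y -0.0423237550798195
```

Request:
move_arm --pt "0.01 0 -0.005" --pt "0.02 0 -0.01" --pt "0.03 0 -0.018" --pt "0.04 0 -0.024" --pt "0.047 0 -0.029" --pt "0.047 0 -0.029" --turn '[0, 0, 0, 0, 0, 0]' --gripper '[-1, -1, -1, -1, -1, -1]'

```text
clock: 25.25
eef_pos: [0.5559, -0.2302, 0.1578]
ee_rot: [3.141, 0.005, 1.54]
wrist_force: [-1.3, -6.9, -1.0]
width: 0.0114
finger_force: 27.5
```

```bash
python3 tilt.py
```

```text
25.4 F [-0.3974 -6.8368 -0.0899] T [-1.6206  0.1651  0.0558] p [ 0.5559 -0.2303  0.1577] 0.01159826005886549 27.499012649059296
foot tilt deg 6.675480151142222 389 174 y -0.27525218511888483 -0.19719876017566407 z at TCP y -0.04263400845518167
```

Request:
move_arm --pt "0.01 0 -0.012" --pt "0.02 0 -0.023" --pt "0.03 0 -0.034" --pt "0.04 0 -0.045" --pt "0.05 0 -0.056" --pt "0.06 0 -0.066" --pt "0.065 0 -0.07" --pt "0.065 0 -0.07" --turn '[0, 0, 0, 0, 0, 0, 0, 0]' --gripper '[-1, -1, -1, -1, -1, -1, -1, -1]'

```text
clock: 26.2
eef_pos: [0.5562, -0.2203, 0.1685]
ee_rot: [3.14, 0.005, 1.54]
wrist_force: [-0.6, -6.5, -0.3]
width: 0.0118
finger_force: 27.5
```

```bash
python3 tilt.py
```

```text
26.35 F [-0.3435 -7.1923  0.3173] T [-1.5415  0.1518  0.0149] p [ 0.5562 -0.2204  0.1684] 0.011481660551296517 27.492177486419678
foot tilt deg 13.805534573222204 465 178 y -0.2741019430106588 -0.16072448233635234 z at TCP y -0.04430943075512417
```

Request:
move_arm --pt "0.009 0 -0.009" --pt "0.018 0 -0.018" --pt "0.027 0 -0.026" --pt "0.036 0 -0.034" --pt "0.045 0 -0.043" --pt "0.054 0 -0.052" --pt "0.063 0 -0.06" --pt "0.072 0 -0.067" --pt "0.08 0 -0.074" --pt "0.087 0 -0.079" --pt "0.087 0 -0.079" --turn '[0, 0, 0, 0, 0, 0, 0, 0, 0, 0, 0]' --gripper '[-1, -1, -1, -1, -1, -1, -1, -1, -1, -1, -1]'

```text
clock: 27.45
eef_pos: [0.5566, -0.2069, 0.1804]
ee_rot: [3.14, 0.004, 1.54]
wrist_force: [-0.8, -5.9, 0.6]
width: 0.0117
finger_force: 27.4
```

```bash
python3 tilt.py; python3 - <<'E'
from h import *
import cv2
q,d=snapshot("scene");cv2.imwrite("pics/s4.png",cv2.resize(q[100:230,190:340,::-1],None,fx=4,fy=4,interpolation=cv2.INTER_CUBIC))
E
```

```text
27.6 F [ 0.0478 -5.4806  0.8223] T [-1.3861  0.0146 -0.0281] p [ 0.5568 -0.2069  0.1804] 0.01159021835688089 27.40327477455139
foot tilt deg 23.921073164099234 547 161 y -0.269380345813855 -0.14879938084069644 z at TCP y -0.0487342703266177
```

View pics/s4.png

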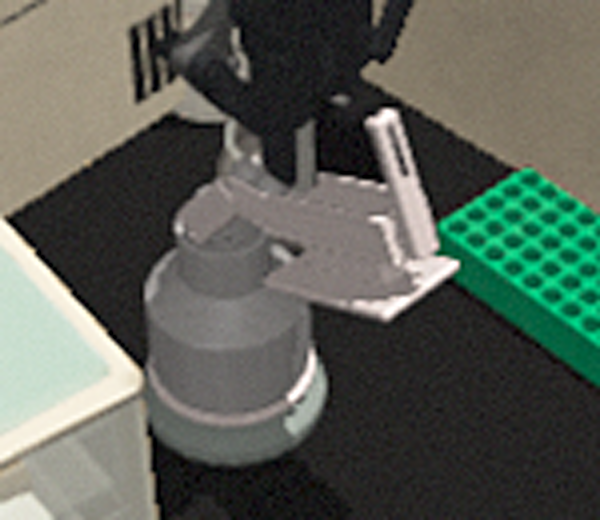

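The view shows the spout seated in the mouth (crop 205,225) at 24° tilt with the flask undisturbed. I continue the arc.

Request:
move_arm --pt "0.01 0 -0.007" --pt "0.02 0 -0.014" --pt "0.03 0 -0.021" --pt "0.04 0 -0.027" --pt "0.05 0 -0.033" --pt "0.06 0 -0.039" --pt "0.07 0 -0.045" --pt "0.08 0 -0.051" --pt "0.09 0 -0.056" --pt "0.1 0 -0.062" --pt "0.104 0 -0.065" --pt "0.104 0 -0.065" --turn '[0, 0, 0, 0, 0, 0, 0, 0, 0, 0, 0, 0]' --gripper '[-1, -1, -1, -1, -1, -1, -1, -1, -1, -1, -1, -1]'

```text
clock: 28.85
eef_pos: [0.5573, -0.1904, 0.1899]
ee_rot: [3.14, 0.002, 1.54]
wrist_force: [0.2, -6.0, 2.1]
width: 0.0116
finger_force: 27.4
```

```bash
python3 tilt.py
```

```text
29.0 F [ 0.202  -5.5005  2.1451] T [-1.3493 -0.0439 -0.0409] p [ 0.5573 -0.1905  0.1897] 0.011184481785897534 27.427553236484528
foot tilt deg 33.88133412980957 564 147 y -0.262340377697137 -0.1421275632537824 z at TCP y -0.05635935364714517
```

Request:
move_arm --pt "0.01 0 -0.01" --pt "0.022 0 -0.018" --pt "0.034 0 -0.026" --pt "0.046 0 -0.033" --pt "0.058 0 -0.04" --pt "0.07 0 -0.046" --pt "0.082 0 -0.052" --pt "0.094 0 -0.056" --pt "0.106 0 -0.06" --pt "0.118 0 -0.064" --pt "0.13 0 -0.066" --pt "0.14 0 -0.067" --pt "0.14 0 -0.067" --turn '[0, 0, 0, 0, 0, 0, 0, 0, 0, 0, 0, 0, 0]' --gripper '[-1, -1, -1, -1, -1, -1, -1, -1, -1, -1, -1, -1, -1]'

```text
clock: 30.3
eef_pos: [0.5575, -0.1685, 0.199]
ee_rot: [3.141, -0.0, 1.541]
wrist_force: [1.4, -3.2, 1.2]
width: 0.0118
finger_force: 27.4
```

```bash
python3 tilt.py; python3 - <<'E'
from h import *
import cv2
q,d=snapshot("scene");a=cv2.resize(q[90:220,180:330,::-1],None,fx=4,fy=4,interpolation=cv2.INTER_CUBIC)
cv2.imwrite("pics/s5.png",a)
E
```

```text
30.45 F [ 0.4766 -3.5833  1.699 ] T [-1.0223 -0.2021 -0.017 ] p [ 0.5575 -0.1686  0.199 ] 0.0114787346948603 27.38808184862137
foot tilt deg 46.91553292175063 522 87 y -0.24583336888541873 -0.11868584456558873 z at TCP y -0.07423838411368053
```

View pics/s5.png

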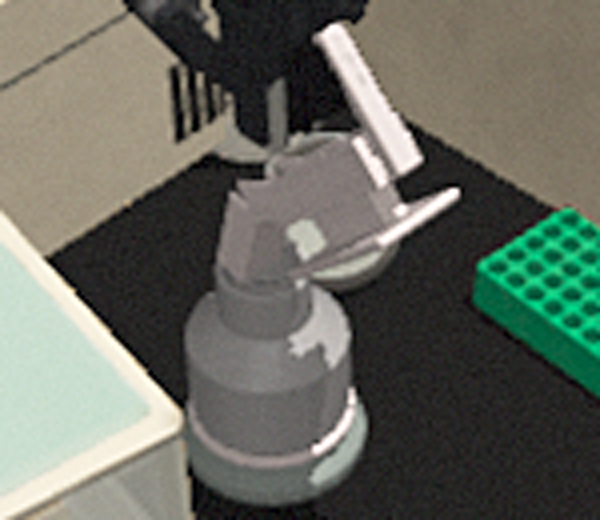

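The scoop is at 47° with the spout still in the neck (crop 255,265). I back off the far wall a few mm so any ball held at the lip has room to pass.

Request:
move_arm --pt "-0.01 0 0" --pt "-0.02 0 -0.005" --pt "-0.03 0 -0.01" --pt "-0.04 0 -0.015" --pt "-0.045 0 -0.015" --pt "-0.045 0 -0.015" --pt "-0.045 0 -0.015" --turn '[0, 0, 0, 0, 0, 0, 0]' --gripper '[-1, -1, -1, -1, -1, -1, -1]'

```text
clock: 31.2
eef_pos: [0.5567, -0.1751, 0.2002]
ee_rot: [-3.14, -0.001, 1.541]
wrist_force: [-1.0, 0.5, -1.6]
width: 0.0116
finger_force: 26.9
```

```bash
python3 tilt.py; python3 f.py; python3 f.py
```

```text
31.35 F [-0.2281  0.3882 -1.7713] T [ 0.0328 -0.0042 -0.0134] p [ 0.5569 -0.1753  0.2005] 0.01187067988592748 26.89126342535019
foot tilt deg 44.69686698444575 528 100 y -0.25392526731590104 -0.11945998293028226 z at TCP y -0.07026981116881373
31.6 F [-0.1638  0.1509 -1.974 ] T [0.0376 0.0013 0.0137] p [ 0.5572 -0.1754  0.2011] sd 0.1352034409126943 0.011930592473512884
31.85 F [ 0.2008  0.4393 -1.9812] T [ 0.0308 -0.0139 -0.0119] p [ 0.5573 -0.1755  0.2012] sd 0.365818379064933 0.011507990365695714
```

```bash
python3 f.py; python3 f.py; python3 - <<'E'
from h import *
import cv2
p,d=snapshot("top");q,_=snapshot("scene")
a=cv2.resize(p[130:230,170:300,::-1],(780,600),interpolation=cv2.INTER_CUBIC)[:, :]
a=cv2.resize(a,(400,308));b=cv2.resize(q[80:210,190:330,::-1],(400,371),interpolation=cv2.INTER_CUBIC)
c=np.zeros((371,800,3),np.uint8);c[:308,:400]=a;c[:,400:]=b;cv2.imwrite("pics/z.png",np.clip(c*1.5,0,255).astype(np.uint8))
E
```

```text
32.1 F [-0.2707 -0.0803 -1.9167] T [ 0.0485  0.0011 -0.0071] p [ 0.5573 -0.1755  0.2012] sd 0.8222469181141634 0.011899067185067018
32.35 F [-0.1545  0.0833 -1.6196] T [ 0.0725 -0.0192  0.0259] p [ 0.5572 -0.1755  0.2011] sd 0.4167923422078877 0.011355126669180267
```

View pics/z.png

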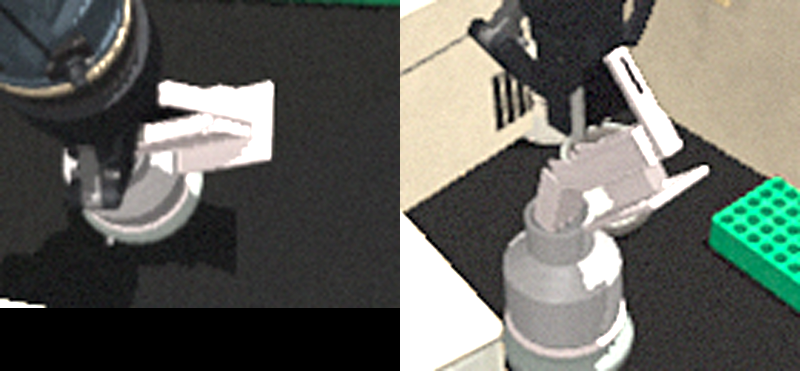

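The top half shows the rear channel empty, and no balls lie on the bench. After a small jiggle inside the mouth, I withdraw straight up and go back over clear bench.

Request:
move_arm --pt "0.03 0 0" --pt "0 0 0" --pt "0.03 0 0" --pt "0 0 0" --pt "0 0 0" --pt "0 0 -0.05" --pt "0 0 -0.13" --pt "0 0 -0.22" --pt "0 0 -0.3" --pt "0 0 -0.33" --pt "-0.1 0 -0.33" --pt "-0.22 0 -0.33" --pt "-0.34 0 -0.33" --pt "-0.46 0 -0.33" --pt "-0.58 0 -0.33" --pt "-0.67 0 -0.33" --pt "-0.7 0 -0.33" --pt "-0.7 0 -0.33" --turn '[0, 0, 0, 0, 0, 0, 0, 0, 0, 0, 0, 0, 0, 0, 0, 0, 0, 0]' --gripper '[-1, -1, -1, -1, -1, -1, -1, -1, -1, -1, -1, -1, -1, -1, -1, -1, -1, -1]'

```text
clock: 34.25
eef_pos: [0.5539, -0.2813, 0.2504]
ee_rot: [-3.141, -0.001, 1.539]
wrist_force: [1.1, 0.0, -2.1]
width: 0.0116
finger_force: 26.9
```

```bash
python3 tilt.py;python3 f.py; python3 - <<'E'
from h import *
np.set_printoptions(precision=4,suppress=True)
W=np.load("lastW.npy");x,y,z=np.moveaxis(W,2,0)
m=(x>.53)&(x<.59)&(y>-.3)&(y<-.2)&(z>.06)&(z<.3);P=W[m];print("lowest",np.percentile(P[:,2],[0,1,5]),P[P[:,2].argmin()])
m=(z>.1)&(x>.53)&(x<.59)&(y>-.18)&(y<-.125);P=W[m];print("rim z",np.percentile(P[:,2],[50,95]))
E
```

```text
34.4 F [ 0.0855  0.291  -1.6959] T [ 0.0227  0.0015 -0.0007] p [ 0.5541 -0.2801  0.2507] 0.011654749696831208 26.881393790245056
foot tilt deg 44.53976543733635 192 107 y -0.3585198885798824 -0.3005865299066523 z at TCP y -0.07028343373768747
34.65 F [ 0.54   -0.3559 -1.3814] T [ 0.0397 -0.006  -0.0079] p [ 0.5543 -0.2797  0.2509] sd 0.35642907386905126 0.01171380880185017
lowest [0.1604 0.1637 0.1707] [ 0.5459 -0.2594  0.1604]
rim z [0.1117 0.1179]
```

Request:
move_arm --pt "0 0 0.08" --pt "0 0 0.22" --pt "0 0 0.38" --pt "0 0 0.54" --pt "0 0 0.7" --pt "0 0 0.83" --pt "0 0 0.92" --pt "0 0 0.97" --pt "0 0 0.97" --turn '[0, 0, 0, 0, 0, 0, 0, 0, 0]' --gripper '[-1, -1, -1, -1, -1, -1, -1, -1, -1]'

```text
clock: 35.55
eef_pos: [0.5535, -0.28, 0.1041]
ee_rot: [-3.14, -0.001, 1.541]
wrist_force: [0.2, 0.7, -2.4]
width: 0.0118
finger_force: 26.8
```

Request:
move_arm --pt "-0.04 0 0.03" --pt "-0.08 0 0.06" --pt "-0.13 0 0.09" --pt "-0.18 0 0.12" --pt "-0.23 0 0.15" --pt "-0.28 0 0.18" --pt "-0.33 0 0.2" --pt "-0.38 0 0.22" --pt "-0.38 0 0.22" --turn '[0, 0, 0, 0, 0, 0, 0, 0, 0]' --gripper '[-1, -1, -1, -1, -1, -1, -1, -1, -1]'

```text
clock: 36.45
eef_pos: [0.5529, -0.3411, 0.0745]
ee_rot: [3.139, 0.005, 1.538]
wrist_force: [-1.0, -2.0, 5.2]
width: 0.0119
finger_force: 28.3
```

```bash
sed -i 's/(z>.03);P/(z>.004);P/' tilt.py; python3 tilt.py
```

```text
36.6 F [-0.7981 -3.5981  5.3073] T [-0.6941  0.3174  0.0425] p [ 0.553  -0.3407  0.0745] 0.011687489755498931 28.440803289413452
foot tilt deg 24.187481094669483 267 173 y -0.4076291586412136 -0.3360584775442537 z at TCP y -0.04800816727927788
```

Request:
move_arm --pt "-0.04 0 0.025" --pt "-0.08 0 0.05" --pt "-0.12 0 0.075" --pt "-0.16 0 0.1" --pt "-0.2 0 0.12" --pt "-0.24 0 0.14" --pt "-0.28 0 0.155" --pt "-0.3 0 0.165" --pt "-0.3 0 0.165" --turn '[0, 0, 0, 0, 0, 0, 0, 0, 0]' --gripper '[-1, -1, -1, -1, -1, -1, -1, -1, -1]'

```text
clock: 37.5
eef_pos: [0.5507, -0.3829, 0.0468]
ee_rot: [-3.141, 0.0, 1.54]
wrist_force: [0.2, -0.1, 0.4]
width: 0.0121
finger_force: 28.2
```

```bash
python3 tilt.py
```

```text
37.65 F [ 0.168   0.4724 -1.3945] T [ 0.0456 -0.0157  0.0178] p [ 0.5507 -0.3828  0.0468] 0.011690758645006972 28.001470863819122
foot tilt deg 0.3970541059224569 192 176 y -0.4262159567050433 -0.3470846677584923 z at TCP y -0.04164827231102308tilt.py:7: RuntimeWarning: All-NaN slice encountered
  W=np.nanmedian(W,0);x,y,z=np.moveaxis(W,2,0);e=A[6:]
```

Request:
move_arm --pt "0 0 0.005" --pt "0 0 0.01" --pt "0 0 0.01" --turn '[0, 0, 0]' --gripper '[-1, -1, -1]'

```text
clock: 37.95
eef_pos: [0.5508, -0.3829, 0.0468]
ee_rot: [-3.141, 0.001, 1.541]
wrist_force: [-2.8, -0.8, 3.8]
width: 0.0121
finger_force: 28.8
```

```bash
python3 f.py
```

```text
38.2 F [-2.6167 -0.3035  5.3269] T [0.1858 0.7123 0.0583] p [ 0.5508 -0.3829  0.0468] sd 0.7197449851168992 0.011720045395235797
```

It stands flat on the bench, pressing at ~5 N. Releasing and rising clear.

Request:
move_arm --pt "0 0 -0.006" --pt "0 0 -0.006" --pt "0 0 -0.006" --pt "0 0 -0.006" --pt "0 0 -0.006" --pt "0 0 -0.05" --pt "0 0 -0.2" --pt "0 0 -0.5" --pt "0 0 -0.8" --pt "0 0 -1" --pt "0 0 -1" --pt "0 0 -1" --turn '[0, 0, 0, 0, 0, 0, 0, 0, 0, 0, 0, 0]' --gripper '[-0.2, -0.2, -0.2, -0.2, -0.2, -0.2, -0.2, -0.2, -0.2, -0.2, -0.2, -0.2]'

```text
clock: 39.4
eef_pos: [0.5518, -0.383, 0.1979]
ee_rot: [3.139, 0.002, 1.541]
wrist_force: [0.4, -0.6, 0.4]
width: 0.0344
finger_force: 0.0
```

```bash
python3 tilt.py 2>/dev/null; python3 - <<'E'
from h import *
np.set_printoptions(precision=4,suppress=True)
W=np.load("lastW.npy");x,y,z=np.moveaxis(W,2,0)
m=(x>.52)&(x<.57)&(y>-.5)&(y<-.25)&(z>.003)&(z<.1);P=W[m];print("scoop y",P[:,1].min(),P[:,1].max(),"zmax",P[:,2].max())
F=P[(P[:,2]<.009)&(P[:,0]<.537)];k=np.polyfit(F[:,1],F[:,2],1);print("foot slope deg",np.degrees(k[0]),len(F))
B=P[P[:,2]>.078];print("bar top",len(B),np.polyfit(B[:,1],B[:,2],1)[0]*57.3,B[:,2].mean())
m=(x>.53)&(x<.57)&(z>.018)&(z<.045)&(y>-.46)&(y<-.33);print("channel z pct",np.percentile(W[m][:,2],[5,25,50,75,95]))
m=(z>.03)&(z<.1)&(x>.37)&(x<.43)&(y<-.28)&(y>-.36);print("beaker",W[m].mean(0))
E
```

```text
39.55 F [-0.6412  0.2361 -0.302 ] T [ 0.0035  0.0079 -0.0066] p [ 0.5506 -0.3821  0.1947] 0.03422363163523523 0.0
foot tilt deg -0.1182744580164955 184 169 y -0.425990222183534 -0.3488090821503951 z at TCP y -0.18940035829056884
scoop y -0.43967366564105126 -0.2611907271336857 zmax 0.0851095850472059
foot slope deg 0.12847886622519258 213
bar top 328 0.10531297460324272 0.082012446332502
channel z pct [0.0231 0.0248 0.0292 0.0366 0.0424]
beaker [ 0.3959 -0.3185  0.052 ]
```

```bash
python3 - <<'E'
from h import *
np.set_printoptions(precision=4,suppress=True)
for f,bx,oy in(("sceneW.npy",.5610,-.4035),("lastW.npy",.549,-.3697)):
    W=np.load(f);x,y,z=np.moveaxis(W,2,0)
    m=(x>bx-.008)&(x<bx+.002)&(y>oy-.045)&(y<oy+.018)&(z<.05)&(z>.015)
    print(f,m.sum(),np.histogram(W[m][:,2],np.arange(.018,.05,.004))[0])
E
```

```text
sceneW.npy 142 [ 1  2  1 11 66 61  0]
lastW.npy 3 [0 2 0 0 0 1 0]
```

The ball surfaces seen in the channel before (127 points) are gone now, so the scoop is empty. Handing in.

```bash
python3 -c "
from bench import ticket
print(ticket.close_job())"
```

```text
the job is handed in; nothing more can be done
None
```

The job is handed in at about 40 s: the scoop was emptied through the flask mouth and stands upright and released on the bench, and the beaker was not touched. I didn't see the balls inside the flask; the empty channel, the scoop's lower weight and no balls on the bench in view say all four went in. I also had to put the loaded scoop down once, still level, to re-grip it more lightly, and felt the rim again before tilting.

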